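# Lock the microscope's rotary stage with its index pin

## Task

Spin the loose round microscope stage in its mount (its black posts are there to push it by) until one of its two index holes lies under the hole in the blue clevis. Then take the teal-headed lock pin from the rack, pass it down through clevis, stage and mount until its flange is fully home on the blue clevis, and let go. Leave the orange gauge pin in the rack and the other things on the table where they are.

Things in the scene. Friction and masses are not known exactly. Their poses are not given: they have to be found in the camera images.
- mount: fixed stage mount: white round base 144 mm across, 20 mm high. Origin: centre of its underside, on the stage's vertical turning axis; x points level from that axis to the clevis (fork) on one side. Clevis: white lower block 20 mm high, white upright 110 to 128 mm from the axis, blue upper plate 44 mm wide, 66 to 128 mm from the axis, 42 to 54 mm above the table. Never moves.
- clevis_hole (a point): centre of the mouth of the vertical 16.5 mm hole in the blue plate, on its top face, 54 mm above the table, 85 mm from the turning axis along the mount's x. The hole goes on below through the lower block, down to the table. Axes as mount.
- stage (a joint): angle (rad) of the dark steel stage about the mount's axis, anticlockwise from above; 0: hole a, +-pi: hole b under the clevis hole. No end stops; light drag (2 N of push on a post) holds it where left. Disc 132 mm across, two opposite ears 40 mm wide reaching 105 mm from the axis, 24 to 38 mm above the table, two black posts on top. The pin's nose can pull it in about 3 mm at the hole, no more.
- stage_hole_a (a point): centre of the top of the 16.5 mm through hole in one ear of the stage, 85 mm from the axis, 38 mm above the table. Its axes turn with the stage: x points from the turning axis to hole a, z up.
- stage_hole_b (a point): the same in the opposite ear (180 degrees round); either hole will do.
- post_a (a point): centre of the top of one black upright post on the stage: 26 mm diameter, 50 mm tall, its top 88.5 mm above the table, 48 mm from the axis, 90 degrees anticlockwise of hole a. Posts pass inside the clevis; a tool more than 54 mm above the table clears the clevis.
- post_b (a point): the other post, like post_a, 180 degrees round from it.
- rack: fixed white pin rack, 150 x 70 x 60 mm, origin at the centre of its underside, x along its length; two 22.5 mm holes through its top face at x = +40 and -40 mm, a pin hanging upright by its flange in each.
- lock_pin: loose steel pin, teal head, 0.08 to 0.17 kg. Origin: on its axis at the underside of its flange, z up. Flange 32 mm across (z 0 to 6 mm); round head 26 mm diameter (z 6 to 48 mm); shaft 14 mm diameter (z 0 to -44 mm), nose tapering to 6 mm at z = -50 mm. Starts upright in one of the rack's holes, flange on the rack's top, 60 mm above the table.
- gauge_pin: loose orange-headed gauge pin of the same shape and frame but with a 19.5 mm shaft that does not fit the clevis; in the rack's other hole. Stays there.
- medium_bottle: bystander: bottle with teal cap, 72 mm diameter, 150 mm tall, origin at its underside
- pen: bystander: blue pen 145 mm long lying between mount and rack, 10 mm thick, origin at its underside, x along it
- dish: bystander: closed flat clear dish, 90 mm diameter, 16 mm high, origin at its underside
- lens_jar: bystander: jar 60 mm diameter, 70 mm tall, origin at its underside
- notebook: bystander: notebook 150 x 210 x 12 mm, origin at its underside
- objective: bystander: objective lens standing on end, 34 mm diameter, 52 mm tall, origin at its underside
Not all that is in view belongs to the job. What is shaped like the lock_pin but pink is not meant.

How it is judged:
By the outcome, as a careful person would: the job done as asked, in the order asked, and still so for the second after the job is handed in, with the robot touching nothing.
It also fails if it takes over 58 s, if anything falls off the work surface, if the arm or the gripper's body presses on something with over 40 N, if the wrist force passes 120 N, or if a joint passes its speed limit or range.

## Robot

A 7-joint arm with a two-finger parallel gripper is mounted at the origin on the work surface. World frame = base frame: x ahead of the robot, y to its left, z up, the work surface at z = 0. Lengths are in m, angles in rad, forces in N, time in s.
With the tool pointing down it reaches from about 0.425 to 0.875 m from the base axis. Payload 4.7 kg.
Tool frame: the origin (TCP) lies on the centre line of the jaws, within the pads' length; the fingertips stand 14 mm ahead of it and the grasp point (between the pads) lies 5 mm behind it; z points along the fingers, y is the line along which they close (so a half turn about z gives the same grasp; the last joint's range is limited). The gripper opens to 87 mm and grips with 3 to 60 N. Pads are 19 mm wide; open, the fingers measure 117 mm over their backs; the gripper's body (75 mm by 190 mm) begins 51 mm behind the grasp point.
Start: joints at [1.278, 0.321, -0.07, 1.45, 0.023, 1.371, -0.057], TCP at [0.196, -0.62, 0.237] pointing down, gripper open.
Joint ranges: [-2.86, 2.86], [-0.3, 2.09], [-1.38, 1.24], [0.06, 2.45], [-1.56, 4.7], [0.09, 2.05], [-2.69, 2.69]. Speed limits (rad/s): [2.57, 2.57, 3.14, 3.14, 3.14, 3.14, 3.14].

## Interface

Orientations are given as a rotation vector (axis times angle).
In Python, from bench import * gives the robot as it stands.
- The arm moves only by the shell command python3 -m jog 'ROWS' [FORCE]. ROWS is JSON, a list of rows, each an object of numbers: "claw": the finger opening in mm, from 0 to 87; "dx", "dy", "dz": the shift along the tool's x, y, z in mm; "spin": the turn about the tool's z in degrees. In form: [{"claw": .., "dx": .., "dy": .., "dz": .., "spin": ..}, ...]. A call has 1 to 20 rows; each row is the pose to reach, as a shift and turn from the pose commanded when the call began, along the tool's axes at that moment; what a row does not reach only later rows make up. A row lasts 1/12 s, in which the tool goes at most 41.7 mm and 7.16 degrees, less where a joint would pass 70% of its speed; a pose out of reach is approached as far as the arm can. A call with a gripper value outside its range is refused whole. The fingers move at their own pace and stop on an object; FORCE is the grip in N (left out, the last holds). Time passes only in rows, so rows that repeat a pose let the fingers close. It gives the time, the measured TCP pose, the force, the opening and the grip force at its end, in the units of the state.
- get_state(): the state, without advancing time (a new reading comes with each control period).
- get_image(name): name is "scene" or "side" or "wrist"; returns a dict with "frame" (480x640x3 uint8, red, green, blue), "depth" (480x640 float32, m along the optical axis (not along the pixel's ray), 0 where there is no reading), "K" (3x3 intrinsics, pixels), "T" (4x4, takes a point from camera to world coordinates); the wrist camera has in their place "mount" (4x4, takes a point from camera to tool coordinates, whose origin is the TCP and whose axes are the flange's). Camera axes: x right, y down, z forward; pixel columns grow to the right and rows downward; lengths in m; the calibration is good to about 2 mm. The wrist camera is an equidistant fisheye: a pixel r from the principal point sees the ray r / f radians off the axis. A picture is of the moment at which its call begins: read the wrist's pose just before it.
- close_job(): hands the job in; it is judged then, once.
The state is a dict: "time": time; "joint_positions": joint angles; "qd": joint speeds; "joint_torque": joint torques, N m; "position": TCP position; "tool_rot": TCP orientation; "ft_force": force on the tool from outside, world axes, zero at the start; "torque": the same for the moment, N m; "grip_width": opening from 0.0 (shut) to 1.0 (fully open); "grip_force": force on a finger pad.
Only numpy, scipy, OpenCV 4.12 (cv2) and the standard library are available. Lean on these libraries where they do the work, as an engineer would, in place of code of your own. Each camera call takes 0.05 s, during which the arm holds its last target. There are 200 camera calls.

## Working session

There is one attempt and no reset: what is moved stays moved. The work goes in short steps, Python scripts to look and compute and a shell command to move; the robot and the scene stay as the last step left them, time stands still between calls to the robot, and variables do not carry over. Pictures are saved under pics/ and viewed, at most 10 in all, crops included, and the job is handed in when it is done.

```bash
mkdir -p pics; ls; cat > h.py <<'E'
from bench import *
import numpy as np, cv2
from scipy.spatial.transform import Rotation as R
def snap(n,save=None):
    s=get_state(); im=get_image(n); im['s']=s
    if save: cv2.imwrite('pics/'+save,im['frame'][:,:,::-1])
    if n=='wrist':
        T=np.eye(4);T[:3,:3]=R.from_rotvec(s['tool_rot']).as_matrix();T[:3,3]=s['position'];im['T']=T@im['mount']
    return im
def ray(im,u,v,fish=False):
    K=im['K'];x=(u-K[0,2])/K[0,0];y=(v-K[1,2])/K[1,1]
    if fish:
        r=np.hypot(x,y);k=np.sin(r)/max(r,1e-9);d=np.array([x*k,y*k,np.cos(r)])
    else: d=np.array([x,y,1.])
    return im['T'][:3,3],im['T'][:3,:3]@d
def onz(im,u,v,z,fish=False):
    o,d=ray(im,u,v,fish);return o+d*(z-o[2])/d[2]
E
python3 - <<'E'
from h import *
a=snap('scene','s1.png');b=snap('side','d1.png');s=get_state();print(s)
w=snap('wrist')
np.savez('v1.npz',**{n+k:i[k] for n,i in(('scene',a),('side',b),('wrist',w)) for k in('frame','depth','K','T')})
print(a['T'],b['T'],w['mount'],w['K'])
E
```

```text
pics
{'time': 0.1, 'joint_positions': array([ 1.27806814,  0.32174018, -0.0700786 ,  1.45158621,  0.0226179 ,
        1.37081745, -0.05688418]), 'qd': array([ 1.40867670e-03, -1.77859777e-03,  4.73807578e-04, -3.47133337e-03,
        1.35270424e-03, -9.20752013e-04, -8.69578589e-05]), 'joint_torque': array([ 1.98481735e-04, -4.92572665e+01, -4.05599149e-01, -3.13396955e+01,
       -6.41958090e-02,  3.94604774e-02,  6.51775986e-05]), 'position': array([ 0.19611942, -0.6191901 ,  0.23555981]), 'tool_rot': array([-3.10298264e+00, -4.79878451e-01,  6.01860336e-04]), 'ft_force': array([-0.84932479, -0.63937341, -0.12963935]), 'torque': array([ 0.01087279, -0.01935689,  0.02693903]), 'grip_force': 0.0, 'grip_width': 1.002037512006893}
[[-0.55283467  0.44264764 -0.70600063  1.67711421]
 [ 0.83328908  0.29546756 -0.46725606  0.6963597 ]
 [ 0.00177049 -0.84661797 -0.53219816  0.90285531]
 [ 0.          0.          0.          1.        ]] [[ 0.99843161 -0.04931756  0.0264972   0.5354182 ]
 [-0.05486004 -0.76744706  0.63876082 -1.00352327]
 [-0.01116692 -0.63921263 -0.76894897  1.26061139]
 [ 0.          0.          0.          1.        ]] [[-8.43239676e-04 -9.70296060e-01 -2.41919088e-01  6.59578828e-02]
 [ 9.99999544e-01 -9.26518275e-04  2.30480948e-04  9.57495680e-04]
 [-4.47777212e-04 -2.41918783e-01  9.70296399e-01 -1.48040101e-01]
 [ 0.00000000e+00  0.00000000e+00  0.00000000e+00  1.00000000e+00]] [[371.64829954   0.         316.08083711]
 [  0.         371.64829954 240.1582586 ]
 [  0.           0.           1.        ]]
```

View pics/s1.png

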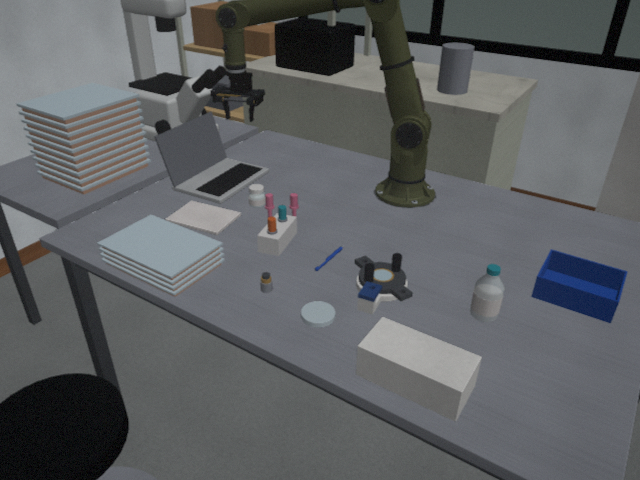

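View pics/d1.png

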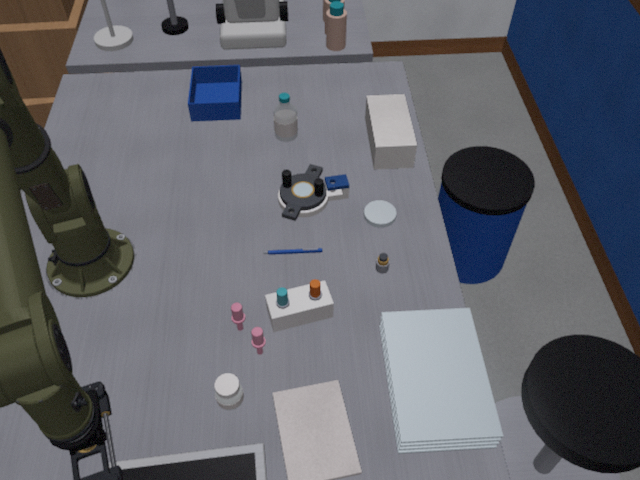

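Candidates for the lock pin: teal head in the rack (side 282,296; scene 283,213), orange gauge pin (side 315,289), pink look-alikes on the table (side 238,313 and 258,337) and the bottle's teal cap (side 285,99). I choose the teal head in the rack. The mount is at side (303,190), with posts near (287,179) and (319,187) and the blue clevis at (337,183).

```bash
python3 - <<'E'
from h import *
v=np.load('v1.npz')
ims={n:{k:v[n+k] for k in('frame','depth','K','T')} for n in('scene','side')}
f=ims['side']['frame'];g=ims['scene']['frame']
c1=cv2.resize(f[150:330,225:365],None,fx=3.3,fy=3.3,interpolation=2)
c2=cv2.resize(g[185:315,235:425],None,fx=1.75,fy=1.75,interpolation=2)
W=np.zeros((594,800,3),np.uint8);W[:c1.shape[0],:c1.shape[1]]=c1[:594];W[:c2.shape[0],465:465+c2.shape[1]]=c2[:,:335];cv2.imwrite('pics/c1.png',W[:,:,::-1])
def cloud(im):
    h,w=im['depth'].shape;u,vv=np.meshgrid(np.arange(w),np.arange(h));d=im['depth'];K=im['K']
    p=np.stack([(u-K[0,2])/K[0,0]*d,(vv-K[1,2])/K[1,1]*d,d],-1);return p@im['T'][:3,:3].T+im['T'][:3,3]
for n,im in ims.items():
    P=cloud(im);hsv=cv2.cvtColor(im['frame'],cv2.COLOR_RGB2HSV);H,S,V=[hsv[...,i].astype(int) for i in range(3)];ok=(im['depth']>0)&(P[...,0]<.9)&(P[...,0]>.3)&(abs(P[...,1])<.5)
    for name,m,z in(('teal',(abs(H-92)<8)&(S>110),.108),('orange',(H<14)&(S>150)&(V>80),.108),('blue',(abs(H-110)<9)&(S>130),.054),('black',(V<32),.0885)):
        m=(m&ok).astype(np.uint8);N,L,st,ce=cv2.connectedComponentsWithStats(m)
        for i in range(1,N):
            if st[i,4]>15:
                q=P[L==i];zt=np.percentile(q[:,2],95);t=q[q[:,2]>zt-.008]
                print(n,name,st[i].tolist(),'ztop',zt.round(3),'topmean',t.mean(0).round(4),'bb',np.percentile(t[:,:2],[3,97],0).round(3).tolist())
E
```

```text
scene teal [279, 205, 7, 15, 95] ztop 0.11 topmean [ 0.5073 -0.1963  0.1073] bb [[0.497, -0.208], [0.516, -0.187]]
scene teal [487, 264, 13, 12, 126] ztop 0.152 topmean [0.5313 0.4745 0.1493] bb [[0.516, 0.462], [0.543, 0.488]]
scene orange [268, 217, 8, 15, 90] ztop 0.11 topmean [ 0.5858 -0.1783  0.1076] bb [[0.574, -0.19], [0.595, -0.168]]
scene blue [315, 247, 27, 24, 87] ztop 0.014 topmean [0.5383 0.0027 0.0096] bb [[0.474, -0.002], [0.611, 0.006]]
scene blue [359, 281, 23, 20, 249] ztop 0.057 topmean [0.6666 0.2076 0.0537] bb [[0.636, 0.185], [0.694, 0.228]]
side teal [279, 93, 10, 10, 85] ztop 0.155 topmean [0.5235 0.4701 0.1511] bb [[0.509, 0.456], [0.536, 0.486]]
side teal [277, 288, 10, 17, 129] ztop 0.112 topmean [ 0.4986 -0.2011  0.1086] bb [[0.488, -0.21], [0.509, -0.191]]
side orange [310, 280, 10, 17, 144] ztop 0.112 topmean [ 0.5763 -0.1834  0.109 ] bb [[0.565, -0.194], [0.586, -0.171]]
side blue [325, 175, 24, 15, 263] ztop 0.059 topmean [0.6605 0.202  0.0557] bb [[0.632, 0.181], [0.687, 0.224]]
side blue [268, 249, 54, 5, 152] ztop 0.015 topmean [ 0.5248 -0.0035  0.0114] bb [[0.465, -0.009], [0.6, 0.002]]
side black [283, 174, 8, 14, 97] ztop 0.088 topmean [0.5209 0.2022 0.0859] bb [[0.511, 0.196], [0.53, 0.207]]
side black [314, 183, 9, 14, 96] ztop 0.086 topmean [0.6066 0.1636 0.0832] bb [[0.597, 0.157], [0.616, 0.171]]
```

View pics/c1.png

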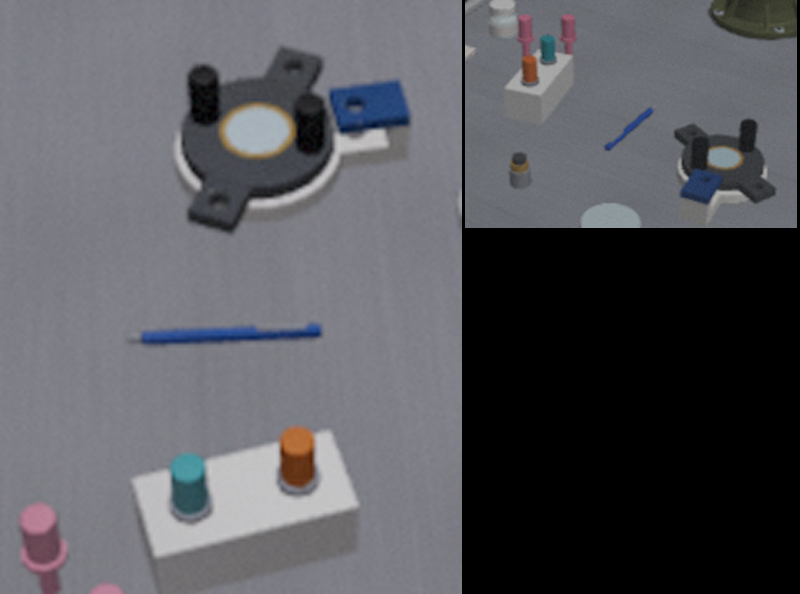

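The crop confirms the choice: the teal pin sits in the rack at crop (189,486) with the orange one beside it. The stage ears point about 66° and −114°, with the clevis at about 11°, so the stage needs roughly 55° clockwise.

```bash
python3 -m jog '[{"dx":416,"dy":-307,"spin":5},{"dx":416,"dy":-307,"spin":5},{"dx":416,"dy":-307,"spin":5},{"dx":416,"dy":-307,"spin":5},{"dx":416,"dy":-307,"spin":5},{"dx":416,"dy":-307,"spin":5},{"dx":416,"dy":-307,"spin":5},{"dx":416,"dy":-307,"spin":5},{"dx":416,"dy":-307,"spin":5},{"dx":416,"dy":-307,"spin":5},{"dx":416,"dy":-307,"spin":5},{"dx":416,"dy":-307,"spin":5},{"dx":416,"dy":-307,"spin":5},{"dx":416,"dy":-307,"spin":5},{"dx":416,"dy":-307,"spin":5},{"dx":416,"dy":-307,"spin":5}]'
python3 - <<'E'
from h import *
im=snap('wrist','w1.png')
s=im['s'];M=R.from_rotvec(s['tool_rot']).as_matrix();print(s['position'],np.degrees(np.arctan2(M[1,0],M[0,0])),M[:,2])
hsv=cv2.cvtColor(im['frame'],cv2.COLOR_RGB2HSV);H,S,V=[hsv[...,i].astype(int) for i in range(3)]
for name,m in(('teal',(abs(H-92)<8)&(S>110)),('orange',(H<14)&(S>150)&(V>80)),('blue',(abs(H-110)<9)&(S>130))):
    N,L,st,ce=cv2.connectedComponentsWithStats(m.astype(np.uint8))
    for i in range(1,N):
        if st[i,4]>60: print(name,st[i].tolist(),onz(im,*ce[i],.108 if name!='blue' else .054,True).round(4))
E
```

```text
[ 0.19612817 -0.61929287  0.23572167] 17.5789569953908 [-5.24924685e-04  1.36388713e-03 -9.99998932e-01]$[0]: bad value
```

View pics/w1.png

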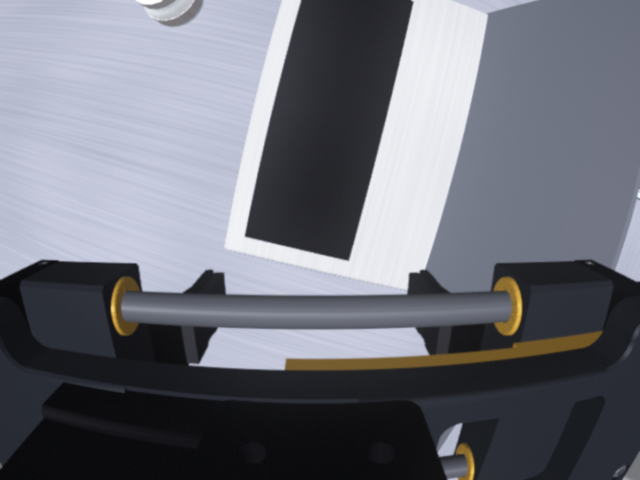

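The picture shows only the laptop, because the row was refused; rows need all their keys. Retrying.

```bash
python3 -m jog '[{"claw":60,"dx":388,"dy":-316,"dz":0,"spin":5},{"claw":60,"dx":388,"dy":-316,"dz":0,"spin":5},{"claw":60,"dx":388,"dy":-316,"dz":0,"spin":5},{"claw":60,"dx":388,"dy":-316,"dz":0,"spin":5},{"claw":60,"dx":388,"dy":-316,"dz":0,"spin":5},{"claw":60,"dx":388,"dy":-316,"dz":0,"spin":5},{"claw":60,"dx":388,"dy":-316,"dz":0,"spin":5},{"claw":60,"dx":388,"dy":-316,"dz":0,"spin":5},{"claw":60,"dx":388,"dy":-316,"dz":0,"spin":5},{"claw":60,"dx":388,"dy":-316,"dz":0,"spin":5},{"claw":60,"dx":388,"dy":-316,"dz":0,"spin":5},{"claw":60,"dx":388,"dy":-316,"dz":0,"spin":5},{"claw":60,"dx":388,"dy":-316,"dz":0,"spin":5},{"claw":60,"dx":388,"dy":-316,"dz":0,"spin":5},{"claw":60,"dx":388,"dy":-316,"dz":0,"spin":5},{"claw":60,"dx":388,"dy":-316,"dz":0,"spin":5}]'
cat > look.py <<'E'
from h import *
import sys
im=snap('wrist',sys.argv[1])
s=im['s'];M=R.from_rotvec(s['tool_rot']).as_matrix();print(s['time'],s['position'],np.degrees(np.arctan2(M[1,0],M[0,0])),M[:,2])
hsv=cv2.cvtColor(im['frame'],cv2.COLOR_RGB2HSV);H,S,V=[hsv[...,i].astype(int) for i in range(3)]
for name,m in(('teal',(abs(H-92)<9)&(S>100)),('orange',(H<14)&(S>150)&(V>80)),('blue',(abs(H-110)<9)&(S>130))):
    N,L,st,ce=cv2.connectedComponentsWithStats(m.astype(np.uint8))
    for i in range(1,N):
        if st[i,4]>150: print(name,st[i].tolist(),ce[i].round(1),onz(im,*ce[i],.108 if name!='blue' else .054,True).round(4))
E
python3 look.py w2.png
```

```text
time: 1.53
position: [0.4698, -0.2029, 0.2363]
tool_rot: [3.123, 0.34, -0.001]
ft_force: [-0.4, 0.2, -0.0]
grip_width: 0.69
grip_force: 0.0
1.5333 [ 0.46980852 -0.20294461  0.23633572] 12.423161238698034 [-7.28528941e-04 -5.47100426e-04 -9.99999585e-01]
teal [303, 176, 33, 36, 914] [318.8 193.5] [ 0.5027 -0.1989  0.108 ]
orange [302, 74, 32, 33, 842] [317.4  90. ] [ 0.5781 -0.1812  0.108 ]
blue [0, 0, 30, 27, 665] [14.  12.3] [0.647  0.1972 0.054 ]
blue [132, 53, 31, 130, 953] [145.  123.1] [ 0.5304 -0.0259  0.054 ]
```

View pics/w2.png

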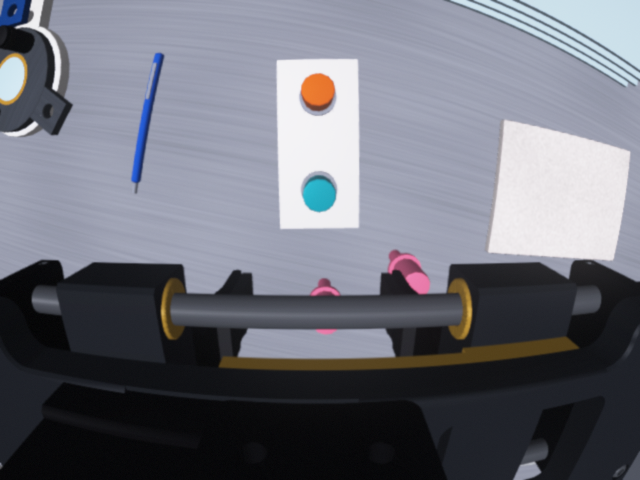

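The wrist view shows the teal pin at (319,193), the orange at (317,90) and the pink look-alikes at (325,290) and (410,270). The lock pin is at about (0.503, −0.199). Next I go over the mount.

```bash
python3 -m jog '[{"claw":60,"dx":118,"dy":-359,"dz":0,"spin":0},{"claw":60,"dx":118,"dy":-359,"dz":0,"spin":0},{"claw":60,"dx":118,"dy":-359,"dz":0,"spin":0},{"claw":60,"dx":118,"dy":-359,"dz":0,"spin":0},{"claw":60,"dx":118,"dy":-359,"dz":0,"spin":0},{"claw":60,"dx":118,"dy":-359,"dz":0,"spin":0},{"claw":60,"dx":118,"dy":-359,"dz":0,"spin":0},{"claw":60,"dx":118,"dy":-359,"dz":0,"spin":0},{"claw":60,"dx":118,"dy":-359,"dz":0,"spin":0},{"claw":60,"dx":118,"dy":-359,"dz":0,"spin":0},{"claw":60,"dx":118,"dy":-359,"dz":0,"spin":0},{"claw":60,"dx":118,"dy":-359,"dz":0,"spin":0}]'
python3 look.py w3.png
```

```text
time: 2.58
position: [0.508, 0.1731, 0.2362]
tool_rot: [3.122, 0.341, -0.001]
ft_force: [-0.5, -1.0, 0.4]
grip_width: 0.687
grip_force: 0.0
2.5833 [0.50802707 0.17311631 0.23615224] 12.482580812440313 [-6.98968420e-04 -1.09265966e-03 -9.99999159e-01]
orange [621, 226, 19, 25, 354] [631.  237.3] [ 0.5776 -0.1424  0.108 ]
blue [290, 17, 54, 68, 2897] [317.   49.2] [0.6618 0.205  0.054 ]
blue [458, 161, 37, 104, 771] [475.1 217.6] [0.547  0.0238 0.054 ]
blue [0, 242, 22, 39, 638] [  9.  260.3] [0.3866 0.5302 0.054 ]
```

View pics/w3.png

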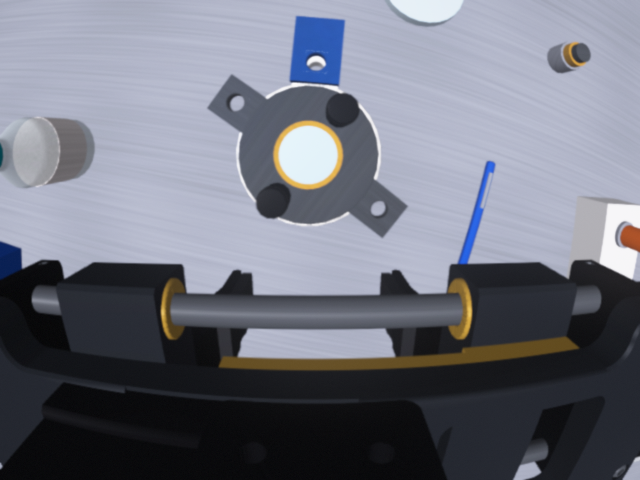

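The wrist view shows the clevis hole at (316,62), ear holes at (236,102) and (378,208), the stage centre at (308,155) and post tops near (343,110) and (272,200).

```bash
cat > m.py <<'E'
from h import *
# scene-specific: ellipse centres from contours near given pixels
def near(m,u,v,lo,hi):
    cs,_=cv2.findContours(m.astype(np.uint8),cv2.RETR_LIST,cv2.CHAIN_APPROX_NONE);best=None
    for c in cs:
        if len(c)<8: continue
        e=cv2.fitEllipse(c);d=np.hypot(e[0][0]-u,e[0][1]-v)
        if lo<np.mean(e[1])<hi and d<8 and(best is None or d<best[1]): best=(e,d)
    return best and best[0]
E
python3 - <<'E'
from m import *
s=get_state();im=snap('wrist');f=im['frame'];hsv=cv2.cvtColor(f,cv2.COLOR_RGB2HSV);V=hsv[...,2].astype(int);S=hsv[...,1].astype(int);H=hsv[...,0].astype(int)
print(V[110,343],V[120,370],V[102,236],V[90,225])
blue=(abs(H-110)<12)&(S>110)
P={}
for n,m,u,v,lo,hi,z in(('clev',blue,316,60,10,35,.054),('e1',V<110,236,102,10,30,.038),('e2',V<110,378,208,10,30,.038),('disc',(S<60)&(V>150),308,155,40,80,.038)):
    e=near(m,u,v,lo,hi)
    if e: P[n]=onz(im,*e[0],z,True)[:2];print(n,np.round(e[0],1),np.round(e[1],1),P[n].round(4))
    else:print(n,None)
ang=lambda a,b:np.degrees(np.arctan2(*(b-a)[::-1]))
c=(P['e1']+P['e2'])/2;print('c',c,'sep',np.linalg.norm(P['e1']-P['e2']),'stage',ang(P['e2'],P['e1']),'clevdist',np.linalg.norm(P['clev']-c),ang(c,P['clev']))
th=np.radians(ang(P['e2'],P['e1'])+90);print('postB',c+.048*np.array([np.cos(th),np.sin(th)]))
E
```

```text
56 230 203 109
clev [313.9  62.4] [16.9 20. ] [0.6493 0.2038]
e1 [236.8 105.2] [19.5 37.1] [0.5993 0.2664]
e2 [376.3 207.6] [15.7 18.5] [0.5318 0.1175]
disc [306.  154.6] [57.6 58.3] [0.5661 0.1931]
c [0.56554148 0.1919545 ] sep 0.16339594110466513 stage 65.62365304811607 clevdist 0.08456668601137894 8.02902224899674
postB [0.52182048 0.21176546]
```

```bash
python3 -m jog '[{"claw":60,"dx":22,"dy":-35,"dz":20,"spin":7},{"claw":60,"dx":22,"dy":-35,"dz":50,"spin":14},{"claw":60,"dx":22,"dy":-35,"dz":70,"spin":21},{"claw":60,"dx":22,"dy":-35,"dz":90,"spin":28},{"claw":60,"dx":22,"dy":-35,"dz":110,"spin":35},{"claw":60,"dx":22,"dy":-35,"dz":118,"spin":37.5},{"claw":60,"dx":22,"dy":-35,"dz":118,"spin":37.5},{"claw":60,"dx":22,"dy":-35,"dz":118,"spin":37.5}]'
python3 look.py w4.png; python3 -c "
from bench import *;print(get_state()['joint_positions'].round(2))"
```

```text
time: 3.35
position: [0.522, 0.2118, 0.1183]
tool_rot: [3.066, -0.679, -0.0]
ft_force: [0.3, -0.2, -0.0]
grip_width: 0.688
grip_force: 0.0
3.35 [0.5219576  0.21182152 0.11834364] -24.98328466640167 [-4.84534454e-04 -1.03731936e-03 -9.99999345e-01]
blue [169, 0, 113, 109, 6494] [223.8  49.1] [0.66   0.2056 0.054 ]
blue [512, 32, 65, 169, 1853] [548.1 119.7] [0.5433 0.0353 0.054 ]
[ 0.18  0.3  -0.72  1.79  0.22  1.13 -2.61]
```

View pics/w4.png

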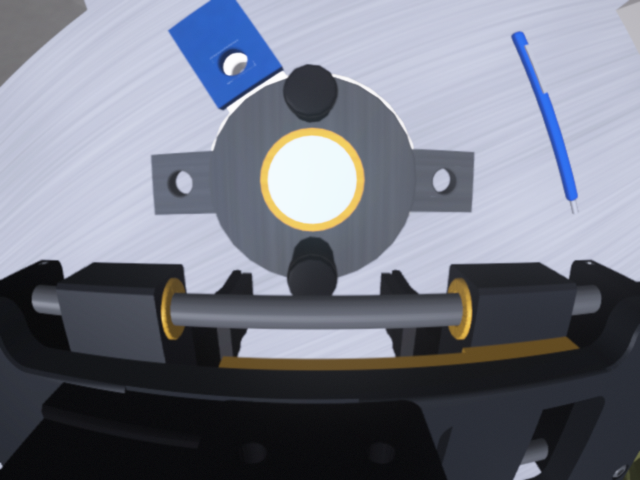

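The view is well centred: post at (313,275), ear holes at (182,182) and (444,180), clevis hole at (234,64). Joint 7 is close to its limit, so I use the half-turn-equivalent grasp by spinning −180°.

```bash
python3 -m jog '[{"claw":60,"dx":0,"dy":0,"dz":0,"spin":-7},{"claw":60,"dx":0,"dy":0,"dz":0,"spin":-14},{"claw":60,"dx":0,"dy":0,"dz":0,"spin":-21},{"claw":60,"dx":0,"dy":0,"dz":0,"spin":-28},{"claw":60,"dx":0,"dy":0,"dz":0,"spin":-35},{"claw":60,"dx":0,"dy":0,"dz":0,"spin":-42},{"claw":60,"dx":0,"dy":0,"dz":0,"spin":-49},{"claw":60,"dx":0,"dy":0,"dz":0,"spin":-56},{"claw":60,"dx":0,"dy":0,"dz":0,"spin":-63},{"claw":60,"dx":0,"dy":0,"dz":0,"spin":-70},{"claw":60,"dx":0,"dy":0,"dz":0,"spin":-77},{"claw":60,"dx":0,"dy":0,"dz":0,"spin":-84},{"claw":60,"dx":0,"dy":0,"dz":0,"spin":-90},{"claw":60,"dx":0,"dy":0,"dz":0,"spin":-90}]'
python3 -m jog '[{"claw":60,"dx":0,"dy":0,"dz":0,"spin":-7},{"claw":60,"dx":0,"dy":0,"dz":0,"spin":-14},{"claw":60,"dx":0,"dy":0,"dz":0,"spin":-21},{"claw":60,"dx":0,"dy":0,"dz":0,"spin":-28},{"claw":60,"dx":0,"dy":0,"dz":0,"spin":-35},{"claw":60,"dx":0,"dy":0,"dz":0,"spin":-42},{"claw":60,"dx":0,"dy":0,"dz":0,"spin":-49},{"claw":60,"dx":0,"dy":0,"dz":0,"spin":-56},{"claw":60,"dx":0,"dy":0,"dz":0,"spin":-63},{"claw":60,"dx":0,"dy":0,"dz":0,"spin":-70},{"claw":60,"dx":0,"dy":0,"dz":0,"spin":-77},{"claw":60,"dx":0,"dy":0,"dz":0,"spin":-84},{"claw":60,"dx":0,"dy":0,"dz":0,"spin":-90},{"claw":60,"dx":0,"dy":0,"dz":0,"spin":-90}]'
python3 - <<'E'
from h import *
s=get_state();print(s['position'],s['joint_positions'].round(2))
f=cv2.imread('pics/w4.png')[:,:,::-1]
T=np.eye(4);im={'K':np.array([[371.648,0,316.08],[0,371.648,240.158],[0,0,1]])}
mt=np.array([[-8.43e-4,-.970296,-.241919,.0659579],[.99999954,-9.265e-4,2.305e-4,9.575e-4],[-4.478e-4,-.2419188,.9702964,-.14804],[0,0,0,1]])
T[:3,:3]=R.from_rotvec([3.066,-.679,0]).as_matrix();t=np.radians(-24.983);T[:3,:3]=np.array([[np.cos(t),np.sin(t),0],[np.sin(t),-np.cos(t),0],[0,0,-1]]);T[:3,3]=[.52196,.21182,.11834];im['T']=T@mt
for n,u,v,z in(('e1',181,182,.038),('e2',445,180.5,.038),('disc',312,180,.038),('clev',233,63,.054),('postA',310,86,.0885)):print(n,onz(im,u,v,z,True).round(4))
hsv=cv2.cvtColor(f,cv2.COLOR_RGB2HSV).astype(int);m=(abs(hsv[...,0]-110)<12)&(hsv[...,1]>110)
m[:,300:]=0;yy,xx=np.nonzero(m);p=np.array([onz(im,u,v,.054,True)[:2] for u,v in zip(xx,yy)],np.float32)*1000;print(cv2.minAreaRect(p))
E
```

```text
time: 4.57
position: [0.5226, 0.2132, 0.1197]
tool_rot: [2.646, 1.692, 0.003]
ft_force: [-0.1, -0.7, -0.1]
grip_width: 0.69
grip_force: 0.0
time: 5.73
position: [0.5223, 0.2132, 0.119]
tool_rot: [0.679, 3.067, 0.0]
ft_force: [-0.6, 0.3, 0.1]
grip_width: 0.689
grip_force: 0.0
[0.52229974 0.21322002 0.11900067] [ 0.58  0.57 -1.3   1.78  0.58  1.25  0.26]
e1 [0.6013 0.2694 0.038 ]
e2 [0.5304 0.1158 0.038 ]
disc [0.5653 0.1933 0.038 ]
clev [0.6486 0.2043 0.054 ]
postA [0.6103 0.1727 0.0885]
((503.5055847167969, 323.703369140625), (171.71473693847656, 441.286376953125), 38.92304992675781)
```

```bash
python3 -m jog '[{"claw":60,"dx":0,"dy":0,"dz":30,"spin":0},{"claw":60,"dx":0,"dy":0,"dz":51,"spin":0},{"claw":60,"dx":0,"dy":0,"dz":51,"spin":0},{"claw":20,"dx":0,"dy":0,"dz":51,"spin":0},{"claw":20,"dx":0,"dy":0,"dz":51,"spin":0},{"claw":20,"dx":0,"dy":0,"dz":51,"spin":0},{"claw":20,"dx":0,"dy":0,"dz":51,"spin":0},{"claw":20,"dx":0,"dy":0,"dz":51,"spin":0},{"claw":20,"dx":0,"dy":0,"dz":51,"spin":0}]' 8; python3 -c "
from bench import *;print(get_state()['joint_positions'].round(2))"
```

```text
time: 6.48
position: [0.5219, 0.2139, 0.0681]
tool_rot: [0.678, 3.067, 0.0]
ft_force: [-0.4, 0.4, 0.0]
grip_width: 0.318
grip_force: 0.0
[ 0.53  0.62 -1.23  1.82  0.64  1.17  0.22]
```

```bash
python3 -m jog '[{"claw":20,"dx":0,"dy":0,"dz":0,"spin":0},{"claw":20,"dx":0,"dy":0,"dz":0,"spin":0},{"claw":20,"dx":-0.1,"dy":3,"dz":0,"spin":3.5},{"claw":20,"dx":-0.4,"dy":5.8,"dz":0,"spin":7},{"claw":20,"dx":-1.4,"dy":11.6,"dz":0,"spin":14},{"claw":20,"dx":-3.2,"dy":17.2,"dz":0,"spin":21},{"claw":20,"dx":-5.6,"dy":22.5,"dz":0,"spin":28},{"claw":20,"dx":-8.7,"dy":27.5,"dz":0,"spin":35},{"claw":20,"dx":-12.3,"dy":32.1,"dz":0,"spin":42},{"claw":20,"dx":-16.5,"dy":36.2,"dz":0,"spin":49},{"claw":20,"dx":-21.2,"dy":39.8,"dz":0,"spin":56},{"claw":20,"dx":-22,"dy":40.3,"dz":0,"spin":57.2},{"claw":20,"dx":-22,"dy":40.3,"dz":0,"spin":57.2},{"claw":20,"dx":-22,"dy":40.3,"dz":0,"spin":57.2}]'; python3 - <<'E'
from bench import *
import cv2
print(get_state()['joint_positions'].round(2))
a=get_image('side')['frame'][140:230,240:370];b=get_image('wrist')['frame']
cv2.imwrite('pics/x1.png',cv2.resize(a,None,fx=6,fy=6,interpolation=2)[:,:,::-1])
cv2.imwrite('pics/w5.png',b[:,:,::-1])
E
```

```text
time: 7.65
position: [0.5584, 0.2414, 0.0679]
tool_rot: [2.06, 2.372, 0.001]
ft_force: [-1.9, -0.1, 5.1]
grip_width: 0.295
grip_force: 8.0
[ 0.31  0.57 -0.98  1.72  0.52  1.14 -0.68]
```

View pics/x1.png

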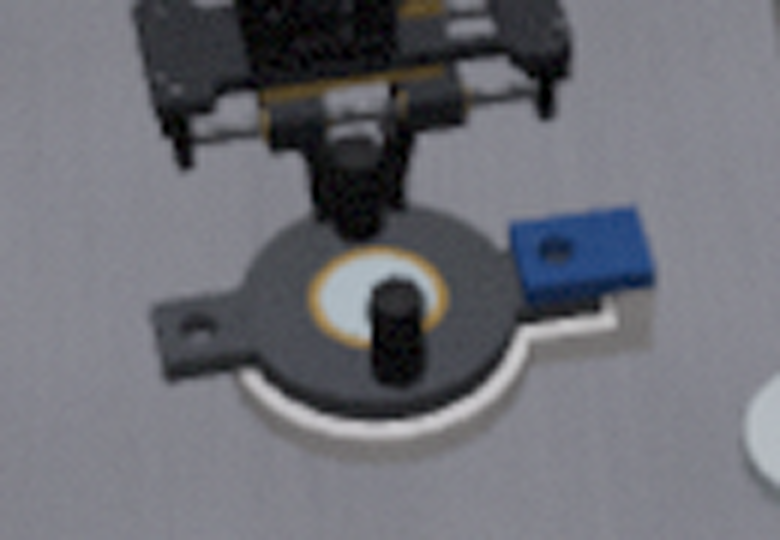

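The stage is turned: the ear is under the blue plate and the opposite hole is at crop (197,325). Release, rise and look from above.

```bash
python3 -m jog '[{"claw":60,"dx":0,"dy":0,"dz":0,"spin":0},{"claw":60,"dx":0,"dy":0,"dz":0,"spin":0},{"claw":60,"dx":0,"dy":0,"dz":0,"spin":0},{"claw":60,"dx":0,"dy":0,"dz":0,"spin":0},{"claw":60,"dx":0,"dy":0,"dz":-30,"spin":0},{"claw":60,"dx":0,"dy":0,"dz":-65,"spin":7},{"claw":60,"dx":-20,"dy":-20,"dz":-100,"spin":14},{"claw":60,"dx":-40,"dy":-40,"dz":-130,"spin":21},{"claw":60,"dx":-60,"dy":-59,"dz":-150,"spin":28},{"claw":60,"dx":-60,"dy":-59,"dz":-168,"spin":35},{"claw":60,"dx":-60,"dy":-59,"dz":-168,"spin":42},{"claw":60,"dx":-60,"dy":-59,"dz":-168,"spin":49},{"claw":60,"dx":-60,"dy":-59,"dz":-168,"spin":56},{"claw":60,"dx":-60,"dy":-59,"dz":-168,"spin":63},{"claw":60,"dx":-60,"dy":-59,"dz":-168,"spin":70},{"claw":60,"dx":-60,"dy":-59,"dz":-168,"spin":77},{"claw":60,"dx":-60,"dy":-59,"dz":-168,"spin":84},{"claw":60,"dx":-60,"dy":-59,"dz":-168,"spin":86},{"claw":60,"dx":-60,"dy":-59,"dz":-168,"spin":86}]'
python3 look.py w6.png; python3 - <<'E'
from m import *
print(get_state()['joint_positions'].round(2))
f=cv2.imread('pics/w6.png');cv2.imwrite('pics/w6c.png',cv2.resize(f[0:270,210:410],None,fx=2.2,fy=2.2,interpolation=2))
E
```

```text
time: 9.33
position: [0.5081, 0.1735, 0.2353]
tool_rot: [3.124, 0.325, -0.0]
ft_force: [0.1, 0.1, -0.2]
grip_width: 0.691
grip_force: 0.0
9.3333 [0.50810167 0.17349192 0.2352779 ] 11.865879533580893 [-1.86585932e-04 -4.36221234e-04 -9.99999887e-01]
orange [622, 223, 18, 24, 329] [631.5 233.8] [ 0.5779 -0.1406  0.108 ]
blue [288, 17, 54, 68, 2974] [314.9  49.6] [0.6613 0.2055 0.054 ]
blue [459, 160, 36, 105, 787] [475.5 216.7] [0.5466 0.0242 0.054 ]
blue [0, 246, 23, 35, 575] [  9.2 262.3] [0.3884 0.5311 0.054 ]
[ 0.46  0.16 -0.92  1.71  0.13  1.34 -1.84]
```

View pics/w6c.png

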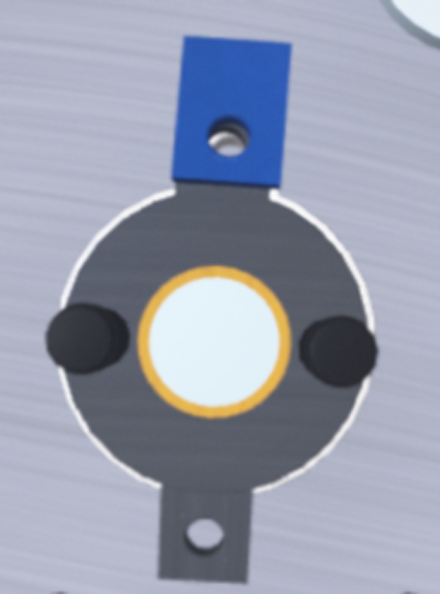

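The crop shows the clevis hole at (229,136), the opposite ear hole at (205,534), the disc centre at (215,341) and the post tops at (82,339) and (343,351). I can see down through the clevis hole into the ear.

```bash
python3 - <<'E'
from h import *
im=snap('wrist');q=lambda u,v,z:onz(im,210+u/2.2,v/2.2,z,True)[:2]
ang=lambda a,b:np.degrees(np.arctan2(*(b-a)[::-1])).round(2)
cl=q(229,136,.054);e2=q(205,534,.038);d=q(215,341,.038);pl=q(81,339,.0885);pr=q(344,351,.0885)
print(cl,e2,d,pl,pr)
print('e2->clev',ang(e2,cl),'d->clev',ang(d,cl),'e2->d',ang(e2,d),'posts-90',ang(pr,pl)-90)
f=im['frame'][40:80,290:340];hsv=cv2.cvtColor(im['frame'],cv2.COLOR_RGB2HSV).astype(int);m=(abs(hsv[...,0]-110)<14)&(hsv[...,1]>110);m[120:]=0
yy,xx=np.nonzero(m&(np.arange(640)[None]>250)&(np.arange(640)[None]<380));p=np.array([onz(im,u,v,.054,True)[:2] for u,v in zip(xx,yy)],np.float32)*1000;print(cv2.minAreaRect(p))
E
```

```text
[0.64986446 0.20413095] [0.48361395 0.17988808] [0.56618678 0.19253493] [0.55862514 0.23939786] [0.57359819 0.1455631 ]
e2->clev 8.3 d->clev 7.89 e2->d 8.71 posts-90 9.069999999999993
((661.3446655273438, 205.45040893554688), (63.189491271972656, 43.662227630615234), 7.398309230804443)
```

```bash
python3 -m jog '[{"claw":60,"dx":-81.5,"dy":363.5,"dz":0,"spin":0},{"claw":60,"dx":-81.5,"dy":363.5,"dz":0,"spin":0},{"claw":60,"dx":-81.5,"dy":363.5,"dz":0,"spin":0},{"claw":60,"dx":-81.5,"dy":363.5,"dz":0,"spin":0},{"claw":60,"dx":-81.5,"dy":363.5,"dz":0,"spin":0},{"claw":60,"dx":-81.5,"dy":363.5,"dz":0,"spin":0},{"claw":60,"dx":-81.5,"dy":363.5,"dz":0,"spin":0},{"claw":60,"dx":-81.5,"dy":363.5,"dz":0,"spin":0},{"claw":60,"dx":-81.5,"dy":363.5,"dz":0,"spin":0},{"claw":60,"dx":-81.5,"dy":363.5,"dz":30,"spin":0},{"claw":60,"dx":-81.5,"dy":363.5,"dz":60,"spin":0},{"claw":60,"dx":-81.5,"dy":363.5,"dz":85,"spin":0},{"claw":60,"dx":-81.5,"dy":363.5,"dz":85,"spin":0},{"claw":60,"dx":-81.5,"dy":363.5,"dz":85,"spin":0}]'
python3 look.py w7.png; python3 -c "
from bench import *;print(get_state()['joint_positions'].round(2))"
```

```text
time: 10.6
position: [0.5025, -0.1985, 0.1497]
tool_rot: [-3.123, -0.327, 0.004]
ft_force: [0.8, 0.0, 0.4]
grip_width: 0.689
grip_force: 0.0
10.6 [ 0.50251812 -0.19854407  0.14968691] 11.945261261026712 [-0.00244738  0.00155546 -0.9999958 ]
teal [293, 237, 46, 59, 2158] [315.6 266.9] [ 0.5064 -0.1984  0.108 ]
orange [289, 101, 48, 47, 1770] [312.1 124.4] [ 0.5793 -0.1812  0.108 ]
blue [90, 69, 31, 161, 1540] [102.9 154.2] [ 0.5388 -0.0328  0.054 ]
[ 0.89  0.2  -0.62  1.81  0.13  1.17 -1.14]
```

View pics/w7.png

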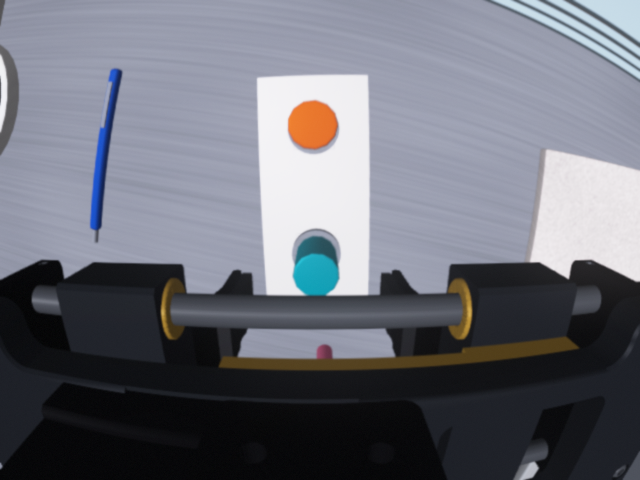

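The teal top is at (316,273), centred between the fingers; orange is at (312,124), well clear. Descend, grip and lift.

```bash
python3 -m jog '[{"claw":60,"dx":0,"dy":0,"dz":25,"spin":0},{"claw":60,"dx":0,"dy":0,"dz":50,"spin":0},{"claw":60,"dx":0,"dy":0,"dz":64,"spin":0},{"claw":60,"dx":0,"dy":0,"dz":64,"spin":0},{"claw":15,"dx":0,"dy":0,"dz":64,"spin":0},{"claw":15,"dx":0,"dy":0,"dz":64,"spin":0},{"claw":15,"dx":0,"dy":0,"dz":64,"spin":0},{"claw":15,"dx":0,"dy":0,"dz":64,"spin":0},{"claw":15,"dx":0,"dy":0,"dz":64,"spin":0},{"claw":15,"dx":0,"dy":0,"dz":64,"spin":0},{"claw":15,"dx":0,"dy":0,"dz":64,"spin":0},{"claw":15,"dx":0,"dy":0,"dz":64,"spin":0}]' 25
python3 -m jog '[{"claw":15,"dx":0,"dy":0,"dz":0,"spin":0},{"claw":15,"dx":0,"dy":0,"dz":-20,"spin":0},{"claw":15,"dx":0,"dy":0,"dz":-40,"spin":0},{"claw":15,"dx":0,"dy":0,"dz":-65,"spin":0},{"claw":15,"dx":0,"dy":0,"dz":-90,"spin":0},{"claw":15,"dx":0,"dy":0,"dz":-110,"spin":0},{"claw":15,"dx":0,"dy":0,"dz":-110,"spin":0},{"claw":15,"dx":0,"dy":0,"dz":-110,"spin":0}]'
```

```text
time: 11.65
position: [0.5036, -0.1989, 0.087]
tool_rot: [3.124, 0.325, 0.001]
ft_force: [-1.6, 0.9, 4.2]
grip_width: 0.289
grip_force: 25.0
time: 12.32
position: [0.5036, -0.1992, 0.1968]
tool_rot: [3.124, 0.325, 0.002]
ft_force: [-1.0, 0.5, -1.6]
grip_width: 0.295
grip_force: 25.0
```

```bash
python3 -m jog '[{"claw":15,"dx":227,"dy":-365,"dz":0,"spin":0},{"claw":15,"dx":227,"dy":-365,"dz":0,"spin":0},{"claw":15,"dx":227,"dy":-365,"dz":0,"spin":0},{"claw":15,"dx":227,"dy":-365,"dz":0,"spin":0},{"claw":15,"dx":227,"dy":-365,"dz":0,"spin":0},{"claw":15,"dx":227,"dy":-365,"dz":0,"spin":0},{"claw":15,"dx":227,"dy":-365,"dz":0,"spin":0},{"claw":15,"dx":227,"dy":-365,"dz":0,"spin":0},{"claw":15,"dx":227,"dy":-365,"dz":0,"spin":0},{"claw":15,"dx":227,"dy":-365,"dz":0,"spin":0},{"claw":15,"dx":227,"dy":-365,"dz":0,"spin":0},{"claw":15,"dx":227,"dy":-365,"dz":20,"spin":0},{"claw":15,"dx":227,"dy":-365,"dz":40,"spin":0},{"claw":15,"dx":227,"dy":-365,"dz":55,"spin":0},{"claw":15,"dx":227,"dy":-365,"dz":55,"spin":0},{"claw":15,"dx":227,"dy":-365,"dz":55,"spin":0}]'
python3 - <<'E'
from h import *
s=get_state();print(s['joint_positions'].round(2))
a=get_image('scene')['frame'][225:315,320:430];b=get_image('side')['frame'][120:230,270:400]
a=cv2.resize(a,(440,360),interpolation=2);b=cv2.resize(b,(360,305),interpolation=2)
W=np.zeros((360,800,3),np.uint8);W[:,:440]=a;W[:305,440:]=b;cv2.imwrite('pics/i1.png',W[:,:,::-1])
E
```

```text
time: 13.65
position: [0.6492, 0.204, 0.1392]
tool_rot: [3.124, 0.324, -0.006]
ft_force: [0.9, 0.4, 0.0]
grip_width: 0.288
grip_force: 25.0
[ 0.19  0.56 -0.76  1.46  0.39  1.28 -1.96]
```

View pics/i1.png

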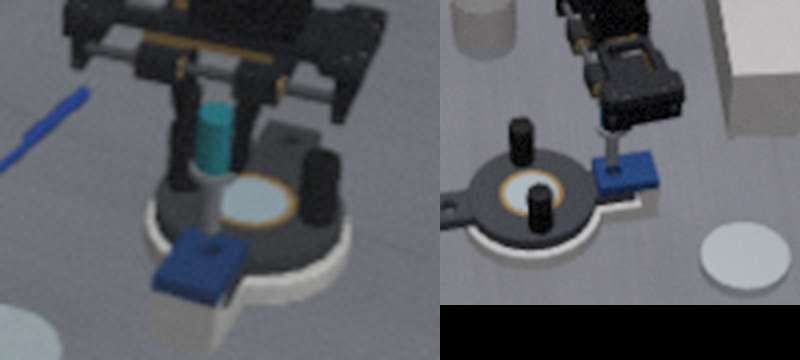

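(That last view took me past the picture limit, so I view no more and use force and depth numbers from here.) The pin's nose is right over the clevis hole. Descending in steps, watching the force.

```bash
python3 -m jog '[{"claw":15,"dx":0,"dy":0,"dz":0,"spin":0},{"claw":15,"dx":0,"dy":0,"dz":4,"spin":0},{"claw":15,"dx":0,"dy":0,"dz":8,"spin":0},{"claw":15,"dx":0,"dy":0,"dz":11,"spin":0},{"claw":15,"dx":0,"dy":0,"dz":14,"spin":0},{"claw":15,"dx":0,"dy":0,"dz":14,"spin":0},{"claw":15,"dx":0,"dy":0,"dz":14,"spin":0}]'
```

```text
time: 14.33
position: [0.6502, 0.2049, 0.1272]
tool_rot: [3.125, 0.325, -0.001]
ft_force: [-0.5, -0.9, -0.7]
grip_width: 0.295
grip_force: 25.0
```

```bash
python3 -m jog '[{"claw":15,"dx":0,"dy":0,"dz":2,"spin":0},{"claw":15,"dx":0,"dy":0,"dz":4,"spin":0},{"claw":15,"dx":0,"dy":0,"dz":6,"spin":0},{"claw":15,"dx":0,"dy":0,"dz":8,"spin":0},{"claw":15,"dx":0,"dy":0,"dz":8,"spin":0},{"claw":15,"dx":0,"dy":0,"dz":8,"spin":0}]'
```

```text
time: 14.83
position: [0.6505, 0.205, 0.1192]
tool_rot: [-3.125, -0.325, -0.0]
ft_force: [0.9, 1.1, -3.4]
grip_width: 0.29
grip_force: 25.0
```

Hardly any force: the pin is in the clevis. Now through the stage.

```bash
python3 -m jog '[{"claw":15,"dx":0,"dy":0,"dz":2,"spin":0},{"claw":15,"dx":0,"dy":0,"dz":4,"spin":0},{"claw":15,"dx":0,"dy":0,"dz":6,"spin":0},{"claw":15,"dx":0,"dy":0,"dz":8,"spin":0},{"claw":15,"dx":0,"dy":0,"dz":10,"spin":0},{"claw":15,"dx":0,"dy":0,"dz":12,"spin":0},{"claw":15,"dx":0,"dy":0,"dz":12,"spin":0},{"claw":15,"dx":0,"dy":0,"dz":12,"spin":0}]'
```

```text
time: 15.5
position: [0.6504, 0.2053, 0.1073]
tool_rot: [-3.124, -0.325, -0.0]
ft_force: [1.3, 1.6, -1.8]
grip_width: 0.291
grip_force: 25.0
```

```bash
python3 -m jog '[{"claw":15,"dx":0,"dy":0,"dz":2,"spin":0},{"claw":15,"dx":0,"dy":0,"dz":4,"spin":0},{"claw":15,"dx":0,"dy":0,"dz":6,"spin":0},{"claw":15,"dx":0,"dy":0,"dz":8,"spin":0},{"claw":15,"dx":0,"dy":0,"dz":10,"spin":0},{"claw":15,"dx":0,"dy":0,"dz":12,"spin":0},{"claw":15,"dx":0,"dy":0,"dz":14,"spin":0},{"claw":15,"dx":0,"dy":0,"dz":14,"spin":0}]'
```

```text
time: 16.17
position: [0.6505, 0.205, 0.0931]
tool_rot: [-3.125, -0.325, -0.0]
ft_force: [2.8, 2.1, -0.7]
grip_width: 0.292
grip_force: 25.0
```

```bash
python3 -m jog '[{"claw":15,"dx":0,"dy":0,"dz":2,"spin":0},{"claw":15,"dx":0,"dy":0,"dz":4,"spin":0},{"claw":15,"dx":0,"dy":0,"dz":6,"spin":0},{"claw":15,"dx":0,"dy":0,"dz":8,"spin":0},{"claw":15,"dx":0,"dy":0,"dz":10,"spin":0},{"claw":15,"dx":0,"dy":0,"dz":11,"spin":0},{"claw":15,"dx":0,"dy":0,"dz":12,"spin":0},{"claw":15,"dx":0,"dy":0,"dz":12,"spin":0}]'
```

```text
time: 16.83
position: [0.6507, 0.2051, 0.0815]
tool_rot: [-3.125, -0.325, -0.001]
ft_force: [5.3, 0.7, 0.9]
grip_width: 0.292
grip_force: 25.0
```

```bash
python3 -m jog '[{"claw":15,"dx":0,"dy":0,"dz":1,"spin":0},{"claw":15,"dx":0,"dy":0,"dz":1.5,"spin":0},{"claw":15,"dx":0,"dy":0,"dz":1.5,"spin":0},{"claw":15,"dx":0,"dy":0,"dz":1.5,"spin":0}]'
```

```text
time: 17.17
position: [0.6509, 0.2051, 0.0812]
tool_rot: [3.125, 0.325, 0.002]
ft_force: [2.8, 1.1, 5.6]
grip_width: 0.293
grip_force: 25.0
```

Contact: the force rises and the height has stopped at flange ≈ 54 mm. Release and rise.

```bash
python3 -m jog '[{"claw":60,"dx":0,"dy":0,"dz":-1,"spin":0},{"claw":60,"dx":0,"dy":0,"dz":-1,"spin":0},{"claw":60,"dx":0,"dy":0,"dz":-1,"spin":0},{"claw":60,"dx":0,"dy":0,"dz":-1,"spin":0},{"claw":60,"dx":0,"dy":0,"dz":-1,"spin":0},{"claw":60,"dx":0,"dy":0,"dz":-25,"spin":0},{"claw":60,"dx":0,"dy":0,"dz":-50,"spin":0},{"claw":60,"dx":0,"dy":0,"dz":-85,"spin":0},{"claw":60,"dx":-30,"dy":0,"dz":-120,"spin":0},{"claw":60,"dx":-65,"dy":0,"dz":-150,"spin":0},{"claw":60,"dx":-65,"dy":0,"dz":-150,"spin":0},{"claw":60,"dx":-65,"dy":0,"dz":-150,"spin":0},{"claw":60,"dx":-65,"dy":0,"dz":-150,"spin":0}]'
python3 look.py w8.png; python3 - <<'E'
from h import *
for n in('side','scene','wrist'):
    im=snap(n);d=im['depth'];hsv=cv2.cvtColor(im['frame'],cv2.COLOR_RGB2HSV).astype(int)
    for nm,m in(('teal',(abs(hsv[...,0]-92)<9)&(hsv[...,1]>100)),('orange',(hsv[...,0]<14)&(hsv[...,1]>150)&(hsv[...,2]>80))):
        N,L,st,ce=cv2.connectedComponentsWithStats((m&(d>0)).astype(np.uint8))
        for i in range(1,N):
            if st[i,4]<60: continue
            v,u=np.nonzero(L==i);P=[]
            for a,b in zip(u,v):
                o,r=ray(im,a,b,n=='wrist');rc=im['T'][:3,:3].T@r;P.append(o+r*d[b,a]/rc[2])
            P=np.array(P);zt=np.percentile(P[:,2],95);print(n,nm,st[i,:2],'ztop',zt.round(4),P[P[:,2]>zt-.008].mean(0).round(3))
E
```

```text
time: 18.25
position: [0.587, 0.1909, 0.2297]
tool_rot: [3.124, 0.324, 0.001]
ft_force: [-0.5, -0.4, 0.0]
grip_width: 0.688
grip_force: 0.0
18.25 [0.58698064 0.19086659 0.22965407] 11.843948566404084 [ 6.55112746e-04 -1.26768815e-03 -9.99998982e-01]
teal [298, 136, 34, 34, 923] [314.5 152.6] [0.6494 0.2039 0.108 ]
teal [0, 234, 9, 32, 215] [  3.3 250.5] [0.5118 0.4941 0.108 ]
blue [289, 102, 55, 73, 2331] [316.5 130.3] [0.6683 0.2062 0.054 ]
blue [475, 233, 17, 32, 200] [483.1 246.6] [0.5997 0.0269 0.054 ]
side teal [333   0] ztop 0.5949 [0.642 0.176 0.601]
side teal [279  93] ztop 0.2926 [0.533 0.263 0.299]
side teal [328 166] ztop 0.1058 [0.647 0.201 0.103]
side orange [310 280] ztop 0.1122 [ 0.576 -0.183  0.109]
scene teal [487 264] ztop 0.1526 [0.531 0.474 0.149]
scene teal [368 269] ztop 0.1037 [0.654 0.206 0.101]
scene orange [268 217] ztop 0.1099 [ 0.586 -0.178  0.107]
wrist teal [298 135] ztop 0.103 [0.649 0.204 0.102]
wrist teal [  0 235] ztop 0.1447 [0.527 0.459 0.14 ]
```

The head top is 6 mm lower than it was in the rack (108 to 102 mm) in both fixed cameras. That puts the flange fully home at 54 mm, upright at the clevis hole, with the orange pin unmoved.

```bash
python3 -c "
from bench import *;print(close_job())"
```

```text
the job is handed in; nothing more can be done
None
```

The stage is turned with an index hole under the clevis, and the lock pin is through clevis, stage and mount with its flange home. It is released and the job is handed in at about 18 s; I viewed 11 pictures, one over the limit of 10.

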